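# Refit the badge press lever and swing its turret

## Robot

A 6-joint arm with a two-finger parallel gripper is mounted at the origin on the work surface. World frame = base frame: x ahead of the robot, y to its left, z up, the work surface at z = 0. Lengths are in m, angles in rad, forces in N, time in s.
With the tool pointing down it reaches from about 0.325 to 0.9 m from the base axis. Payload 6.1 kg.
Tool frame: the origin (TCP) lies midway between the tips of the shut fingers; the grasp point (between the pads) lies 19 mm behind it; x points along the fingers, y is the direction in which the jaws open and shut, and the axes are right-handed (so a half turn about x gives the same grasp; the last joint's range is limited). The gripper opens to 85 mm and grips with 20 to 120 N. Pads are 22 mm wide; open, the fingers measure 114 mm over their backs; the gripper's body (76 mm by 85 mm) begins 54 mm behind the grasp point. The pads swing forward as they close: fully open they stand 13 mm farther back than shut.
Start: joints at [-1.26, 0.22, 1.526, -0, 1.395, -0.126], TCP at [0.264, -0.566, 0.231] pointing down, gripper open.
Joint ranges: [-2.98, 2.98], [-0.91, 2.08], [0.09, 2.57], [-1.24, 4.39], [0.2, 2.65], [-2.68, 2.68]. Speed limits (rad/s): [2.57, 2.57, 3.01, 3.14, 3.14, 3.14].

## Interface

Orientations are given as a rotation vector (axis times angle).
In Python, from station import * gives the robot as it stands. The module is installed in compiled form; this text tells all that it offers.
- The arm moves only by the tool play_rows, never from a script. Its argument "rows" is a list of rows, each a list of 7 numbers: the turn, a rotation vector about the tool's x, y, z in rad, then the shift along the tool's x, y, z in mm, then the opening, from 0 (shut) to 1 (fully open). In form: [[rx, ry, rz, tx, ty, tz, claw], ...]. A call has exactly 8 rows; each row is the pose to reach, as a shift and turn from the pose measured when the call began, along the tool's axes at that moment; what a row does not reach only later rows make up. A row lasts 1/10 s, in which the tool goes at most 50 mm and 8.59 degrees, less where a joint would pass 70% of its speed; a pose out of reach is approached as far as the arm can. A call with a gripper value outside its range is refused whole. The fingers move at their own pace and stop on an object; "squeeze" is the grip in N (left out, the last holds). Time passes only in rows, so rows that repeat a pose let the fingers close, or fill a call up. It gives the time, the measured TCP pose, the force and the opening at its end, in the units of the state.
- observe(): the state, without advancing time (a new reading comes with each control period).
- get_image(name): name is "scene" or "side" or "wrist"; returns the picture (480x640x3 uint8, red, green, blue); there is no depth.
- camera_model(name): a dict with "mtx" (3x3 intrinsics, pixels), "rvec" (rotation vector, rad) and "tvec" (3), from world to camera coordinates, as OpenCV has them; the wrist camera has in their place "mount" (4x4, takes a point from camera to tool coordinates, whose origin is the TCP and whose axes are the tool frame's). Camera axes: x right, y down, z forward; pixel columns grow to the right and rows downward; lengths in m; the calibration is good to about 2 mm. A picture is of the moment at which its call begins: read the wrist's pose just before it. camera_model takes no time and is no camera call.
- close_job(): hands the job in, once; it reports no verdict.
Trained networks look in the newest picture that a camera, given by its name, has taken for a name from the list of things; names that differ only in an ending like _2 or _b are one class to them, and where a whole thing is asked for, a point or a joint stands for the part that bears it (a point fixed in the world has none). Each returns a list of dicts, best first, with "conf" (0 to 1); they miss things now and then, are a little off and sometimes report something else, mostly with a low value. They report only what shows in the picture. A call takes as long as a camera call. They do not tell look-alikes from the thing itself.
- boxes_of(target, camera): "extent" ([centre column, centre row, width, height] in pixels, round what is visible of it).
- mark_of(target, camera): "point" ([column, row] in pixels: a listed point, or the origin of a listed thing).
The state is a dict: "t": time; "joint_positions": joint angles; "qvel": joint speeds; "tau": joint torques, N m; "tool_pos": TCP position; "orientation": TCP orientation; "ft_force": force on the tool from outside, world axes, zero at the start; "ft_torque": the same for the moment, N m; "opening": opening from 0.0 (shut) to 1.0 (fully open).
Only numpy, scipy, OpenCV 4.12 (cv2) and the standard library are available. Lean on these libraries where they do the work, as an engineer would, in place of code of your own. Each camera call takes 0.05 s, during which the arm holds its last target.

## Task

Put the operating lever back on the badge press: of the two levers on the table take the one with the round hub and the four-slot splined bore, line up its one wide slot with the wide spline of the turret shaft, and slide it down until the hub sits flat on the shaft's collar. Then swing the turret anticlockwise (seen from above) until it is fully against its stop, bringing the loaded die under the punch, and let go with the lever still fully seated. Leave the other lever and everything else on the table where it is.

Things in the scene. Friction and masses are not known exactly. Their poses are not given: they have to be found in the camera images.
- lever: Loose lever to fit, 0.28 to 0.52 kg, lying flat, knob up, left or right of the press, arm roughly towards the robot. Round dark steel hub 48 mm diameter, 30 mm tall; aluminium arm; at 115 mm a 24 mm end boss down to the hub's underside level, with an upright black knob, top 60 mm up. Origin: centre of hub underside on the bore axis; x along the arm, z up. Centre of mass about 10 mm out along the arm.
- lever_arm (a point): Point in the middle of the lever's arm, 60 mm from the bore axis, 17 mm above the hub's underside. The arm is a square bar 14 mm wide and 14 mm tall (10 to 24 mm above the hub's underside), parallel-sided and free to grip from 24 to 103 mm from the bore axis. x along the arm.
- lever_bore (a point): Centre of the upper mouth of the lever's bore, 30 mm above the hub's underside. The bore goes right through: a 19 mm round core with four slots reaching 16 mm from the axis, three 8 mm wide and one, towards the arm (+x), 14 mm wide.
- other_lever: Another loose lever that does not fit and must stay: same arm and knob (115 mm), but a square 36 mm block for a hub, 30 mm tall, with a small 12 mm square hole. It lies on the other side of the press. Origin: centre of the hub's underside; x along the arm.
- press: Fixed badge press. Origin at table level on the vertical shaft axis; x points from the shaft to the column, away from the robot. Base plate 30 mm high, from 135 mm before to 225 mm behind the axis, 170 mm wide. Column and overhanging head begin 50 mm from the axis on +x, top 140 mm above the table. Turret plate 190 mm diameter, top 60 mm above the table, die rims to 68 mm.
- punch (a point): Centre of the underside of the 48 mm punch, 70 mm from the shaft axis and 82 mm above the table. At the turret's stop the die that holds the white blank lies under it.
- shaft_seat (a point): Centre of the top of the turret's 60 mm diameter collar, where the lever's hub must rest; 78 mm above the table. Turns with the turret; x points to the wide spline (and a black line on the plate), z up. Four splines rise 20 mm above it, reaching 13.5 mm from the axis: the +x one 12 mm wide, the others 6 mm. Clearance to the bore's slots 1 mm each side, about 0.07 rad of play.
- shaft_top (a point): Top of the shaft, 34 mm above the collar. Above the splines come 2 mm of plain core, 16 mm diameter, then a 12 mm nose tapering to 10 mm diameter.
- turret (a joint): Angle of the turret in rad, growing anticlockwise seen from above; starts between 0 and 0.6, stop at 1.5. At 0 the wide spline points 150 degrees anticlockwise from the press's x axis (roughly towards the robot). It stays where it is left; turning it takes about 0.12 N m.
- card_pack: Bystander: loose pack of cards, 65 x 90 x 20 mm, near the robot. Origin: centre of underside.
- woggle_a: Bystander: pale wooden ring, 32 mm diameter, 22 mm tall. Origin: centre of underside.
- woggle_b: Bystander: dark wooden ring, 32 mm diameter, 22 mm tall. Origin: centre of underside.
- pin_jar: Bystander: glass jar, 60 mm diameter, 80 mm tall. Origin: centre of underside.
- book: Bystander: blue book, 130 x 190 x 28 mm. Origin: centre of underside.
- screwdriver: Bystander: screwdriver lying on the table, handle to its -x. Origin: on the table under its middle.
Not all that is in view belongs to the job. What is shaped like the lever but purple is not meant.

How it is judged:
By the outcome, as a careful person would: the job done as asked, in the order asked, and still so for the second after the job is handed in, with the robot touching nothing.
It also fails if it takes over 58 s, if anything falls off the work surface, if the arm or the gripper's body presses on something with over 40 N, if the wrist force passes 120 N, or if a joint passes its speed limit or range.

## Working session

There is one attempt and no reset: what is moved stays moved. The work goes in short steps, Python scripts to look and compute and a tool call to move; the robot and the scene stay as the last step left them, time stands still between calls to the robot, and variables do not carry over. Pictures are saved under pics/ and viewed, and the job is handed in when it is done.

Besides the shell and the picture viewer there is one more tool, called after ">>>" by a JSON object that holds its "method" and its "body". play_rows: Moves the arm, as the interface text tells. Its arguments: {"type":"object","properties":{"rows":{"type":"array"},"squeeze":{"type":"number"}},"required":["rows"]}

```bash
mkdir -p pics; ls
cat > h.py <<'E'
from station import *
import numpy as np, cv2
from scipy.spatial.transform import Rotation as R
def save(img,n): cv2.imwrite('pics/'+n,cv2.cvtColor(img,cv2.COLOR_RGB2BGR))
def T_tool(s=None):
    s=s or observe(); T=np.eye(4); T[:3,:3]=R.from_rotvec(s['orientation']).as_matrix(); T[:3,3]=s['tool_pos']; return T
def cam(name,s=None):
    m=camera_model(name); K=np.array(m['mtx'],float)
    if 'mount' in m:
        C=T_tool(s)@np.array(m['mount'])
    else:
        E=np.eye(4);E[:3,:3]=R.from_rotvec(np.ravel(m['rvec'])).as_matrix();E[:3,3]=np.ravel(m['tvec']);C=np.linalg.inv(E)
    return K,C
def ray(name,px,s=None,KC=None):
    K,C=KC or cam(name,s); d=C[:3,:3]@np.linalg.solve(K,[px[0],px[1],1.]); return C[:3,3],d
def onz(name,px,z,s=None,KC=None):
    o,d=ray(name,px,s,KC); return o+d*(z-o[2])/d[2]
def proj(name,P,s=None,KC=None):
    K,C=KC or cam(name,s); q=np.linalg.inv(C)@np.append(P,1); q=K@q[:3]; return q[:2]/q[2]
E
python3 - <<'E'
from h import *
s=observe(); print(s)
for n in ['scene','side','wrist']:
    save(get_image(n),n+'0.png'); K,C=cam(n,s); print(n,K.tolist(),C.round(3).tolist())
for n in ['scene','side']:
  for t in ['lever','lever_bore','lever_arm','other_lever','press','shaft_seat','shaft_top','punch']:
    print(n,t,[(np.round(d['point']).tolist(),round(d['conf'],2)) for d in mark_of(t,n)][:4])
print(observe()['t'])
E
```

```text
pics
{'t': 0.0, 'joint_positions': array([-1.26008646e+00,  2.21223377e-01,  1.52761347e+00,  2.44959587e-07,
        1.39470111e+00, -1.26104611e-01]), 'qvel': array([-6.80742895e-05,  1.30089801e-04,  6.40998775e-04, -1.06577406e-03,
       -6.81433393e-05, -8.68615723e-04]), 'tau': array([-1.60877371e-03, -4.96904969e+01, -3.89394665e+01, -2.39899728e-04,
        1.13047592e-02,  9.37595473e-06]), 'tool_pos': array([ 0.26421681, -0.56573635,  0.2301997 ]), 'orientation': array([ 1.98025133,  0.44151708, -1.98061458]), 'ft_force': array([0.43669721, 0.21890443, 0.41864986]), 'ft_torque': array([-0.0322162 , -0.01036272, -0.0148108 ]), 'opening': 1.002017833276162}
scene [[465.4421717954692, 0.0, 317.5467230904018], [0.0, 465.4421717954692, 243.85493088269735], [0.0, 0.0, 1.0]] [[0.752, 0.427, -0.503, 1.163], [0.659, -0.511, 0.552, -0.669], [-0.022, -0.746, -0.666, 0.985], [0.0, 0.0, 0.0, 1.0]]
side [[513.8178662527678, 0.0, 319.8364753679039], [0.0, 513.8178662527678, 244.44688639321365], [0.0, 0.0, 1.0]] [[0.972, -0.173, 0.16, 0.242], [-0.235, -0.687, 0.688, -1.04], [-0.009, -0.70
[... 472 characters left out ...]
)]
scene lever_arm [([222.0, 335.0], 0.94), ([150.0, 359.0], 0.84), ([176.0, 304.0], 0.67)]
scene other_lever [([371.0, 231.0], 0.81)]
scene press [([328.0, 283.0], 0.72)]
scene shaft_seat [([329.0, 266.0], 0.82)]
scene shaft_top [([328.0, 258.0], 0.85)]
scene punch [([349.0, 276.0], 0.65)]
side lever [([356.0, 419.0], 0.96), ([364.0, 356.0], 0.77)]
side lever_bore [([364.0, 353.0], 0.9), ([356.0, 414.0], 0.66)]
side lever_arm [([332.0, 410.0], 0.97), ([344.0, 355.0], 0.7)]
side other_lever [([310.0, 209.0], 0.6)]
side press [([344.0, 266.0], 0.58), ([312.0, 212.0], 0.37)]
side shaft_seat [([344.0, 247.0], 0.93)]
side shaft_top [([344.0, 236.0], 0.6)]
side punch [([366.0, 241.0], 0.75)]
0.95
```

View pics/scene0.png

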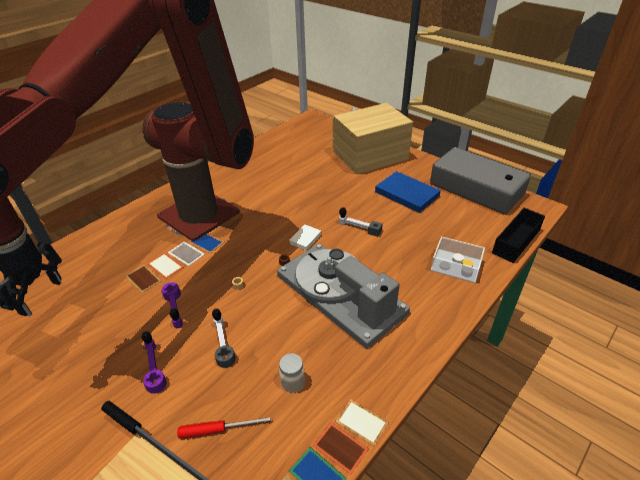

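View pics/side0.png

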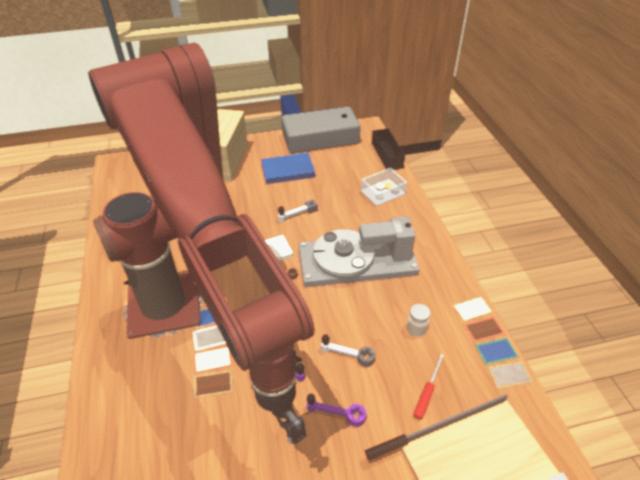

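View pics/wrist0.png

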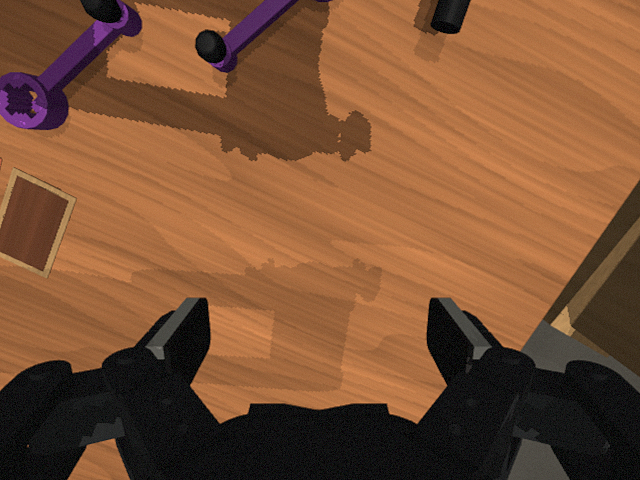

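Candidates in the scene picture:
- Silver arm with a round dark hub at (225,356): this matches the description.
- Purple lever at (154,380) and purple lever at (172,291): not meant.
- Silver arm with a square hub at (374,229): the other lever.

I choose the one at (225,356) and will check it in a crop.

Run:
```python
from h import *
a=cv2.imread('pics/scene0.png'); b=cv2.imread('pics/side0.png')
c=cv2.resize(a[300:380,180:260],(400,400),interpolation=cv2.INTER_CUBIC)
d=cv2.resize(b[320:400,310:390],(400,400),interpolation=cv2.INTER_CUBIC)
cv2.imwrite('pics/crop1.png',np.hstack([c,d]))
c=cv2.resize(a[235:305,270:370],(400,280),interpolation=cv2.INTER_CUBIC)
d=cv2.resize(b[210:280,300:400],(400,280),interpolation=cv2.INTER_CUBIC)
cv2.imwrite('pics/crop2.png',np.hstack([c,d]))
def tri(p,q):
    o1,d1=ray('scene',p);o2,d2=ray('side',q)
    A=np.c_[d1,-d2];t=np.linalg.lstsq(A,o2-o1,rcond=None)[0];u,v=o1+d1*t[0],o2+d2*t[1]
    return ((u+v)/2).round(4),np.linalg.norm(u-v).round(4)
print('bore',onz('scene',(224,352),.03),onz('side',(364,353),.03),tri((224,352),(364,353)))
print('arm',onz('scene',(222,335),.017),onz('side',(344,355),.017))
print('seat',onz('scene',(329,266),.078),onz('side',(344,247),.078))
print('top',onz('scene',(328,258),.112),onz('side',(344,236),.112))
print('punch',onz('scene',(349,276),.082),onz('side',(366,241),.082))
print('other',onz('scene',(371,231),.0),onz('side',(310,209),.0))
```

```text
bore [ 0.52832088 -0.32513764  0.03      ] [ 0.52572593 -0.32362342  0.03      ] (array([ 0.5264, -0.3234,  0.0278]), np.float64(0.0019))
arm [ 0.47533098 -0.2896832   0.017     ] [ 0.47481611 -0.30876231  0.017     ]
seat [0.56319214 0.03372478 0.078     ] [0.56653682 0.02724609 0.078     ]
top [0.56354411 0.02936109 0.112     ] [0.56939479 0.04065225 0.112     ]
punch [0.63202802 0.03592675 0.082     ] [0.63870237 0.03206161 0.082     ]
other [0.5114757  0.30688502 0.        ] [0.5224592  0.31389472 0.        ]
```

View pics/crop1.png

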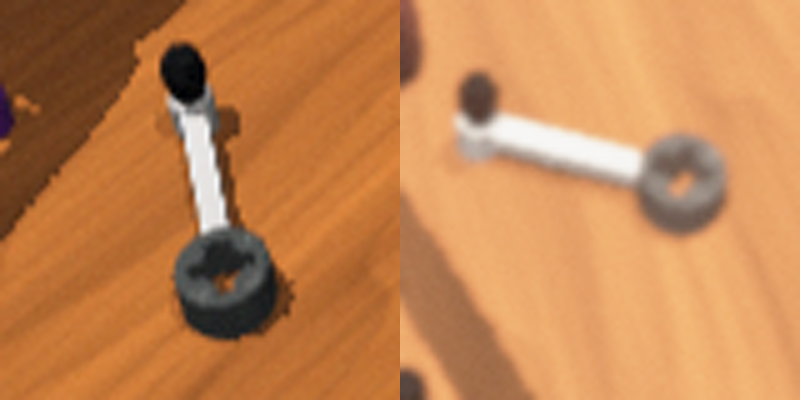

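View pics/crop2.png

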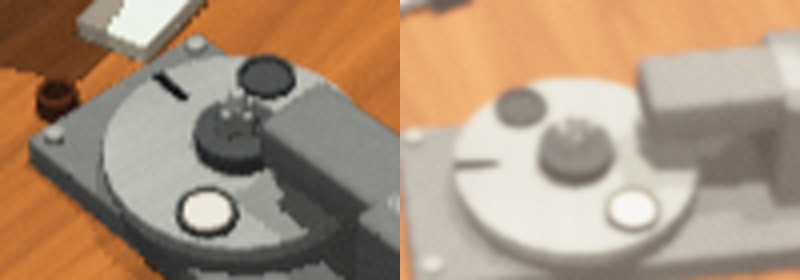

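The crop confirms it: round dark hub with the wide slot towards the arm, and a silver arm. The side picture shows the turret's black line at about (319,251). Next I work out a hover pose over the lever.

```bash
cat >> h.py <<'E'
def target(az,p):
    """tool pose: x down, camera side (hub side) towards azimuth az deg, TCP at p"""
    a=np.radians(az); x=np.array([0,0,-1.]); T0=T_tool(); K,C=cam('wrist')
    c=T0[:3,:3].T@(C[:3,3]-T0[:3,3]); sg=np.sign(c[2])
    z=sg*np.array([np.cos(a),np.sin(a),0]); y=np.cross(z,x)
    T=np.eye(4);T[:3,:3]=np.c_[x,y,z];T[:3,3]=p;return T
def rel(T,T0=None):
    T0=T_tool() if T0 is None else T0
    D=np.linalg.inv(T0)@T
    return R.from_matrix(D[:3,:3]).as_rotvec().round(4).tolist()+(D[:3,3]*1000).round(1).tolist()
def az():
    T=T_tool();sg=np.sign(np.linalg.inv(T)@cam('wrist')[1][:,3])[2];z=sg*T[:3,2];return np.degrees(np.arctan2(z[1],z[0]))
E
python3 - <<'E'
from h import *
print(T_tool().round(3),az(),np.array(camera_model('wrist')['mount']).round(3))
print(rel(target(-18,[.479,-.3085,.14])))
l=[onz('scene',p,.06)[:2] for p in [(308.75,253.75),(316.7,260)]]+[onz('side',p,.06)[:2] for p in [(313.75,251.2),(324.5,250.8)]]
print(l);
E
```

```text
[[ 0.     0.423 -0.906  0.264]
 [-0.    -0.906 -0.423 -0.566]
 [-1.     0.    -0.     0.231]
 [ 0.     0.     0.     1.   ]] 25.0263013982992 [[ 0.    -0.267  0.964 -0.143]
 [ 1.    -0.    -0.    -0.001]
 [ 0.     0.964  0.267 -0.068]
 [ 0.     0.     0.     1.   ]]
[0.751, -0.0, -0.0, 91.3, -142.8, -303.5]
[array([0.47315105, 0.04861676]), array([0.50835068, 0.04372621]), array([0.47555388, 0.04950236]), array([0.50841748, 0.04303575])]
```

>>> {"method": "play_rows", "body": {"rows": [[0.094,0,0,11,-18,-38,1],[0.188,0,0,23,-36,-76,1],[0.282,0,0,34,-54,-114,1],[0.376,0,0,46,-71,-152,1],[0.47,0,0,57,-89,-190,1],[0.563,0,0,68,-107,-228,1],[0.657,0,0,80,-125,-266,1],[0.751,0,0,91,-143,-303,1]]}}

```text
t: 1.75
tool_pos: [0.4794, -0.3071, 0.14]
orientation: [-2.05, 0.329, 2.049]
ft_force: [0.5, -2.3, -0.1]
opening: 0.997
```

Run:
```python
from h import *
s=observe(); print(s['t'],s['tool_pos'],az(),np.abs(s['qvel']).max()); save(get_image('wrist'),'w1.png')
for t,z in [('lever_bore',.03),('lever_arm',.017),('lever',0)]:
    print(t,[(np.round(d['point']).tolist(),round(d['conf'],2),onz('wrist',d['point'],z,s).round(4).tolist()) for d in mark_of(t,'wrist')][:3])
```

```text
1.75 [ 0.47944959 -0.307125    0.14003591] -18.22259771189169 1.657537442488408
lever_bore [([564.0, 193.0], 0.97, [0.4562, -0.4785, 0.03]), ([318.0, 160.0], 0.64, [0.531, -0.3231, 0.03])]
lever_arm [([528.0, 265.0], 0.94, [0.4046, -0.452, 0.017]), ([390.0, 425.0], 0.88, [0.2941, -0.3114, 0.017]), ([303.0, 239.0], 0.85, [0.4783, -0.2938, 0.017])]
lever [([538.0, 186.0], 0.94, [0.458, -0.4781, 0.0]), ([321.0, 159.0], 0.7, [0.5298, -0.3249, 0.0])]
```

View pics/w1.png

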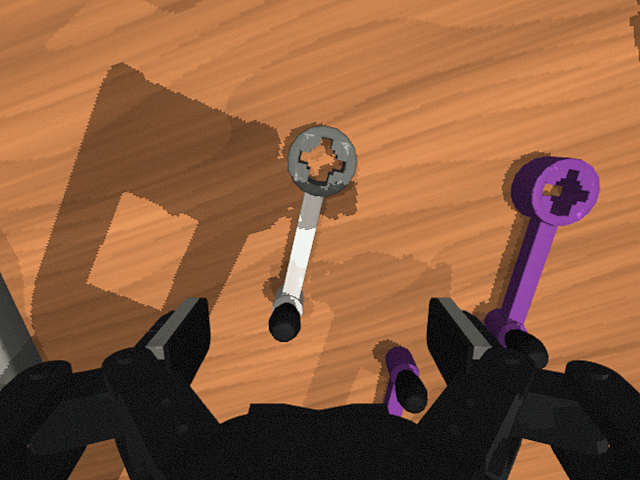

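The lever is at hub (322,160) and knob (285,323), between the open jaws. I measure its axis precisely.

Run:
```python
from h import *
s=observe(); KC=cam('wrist',s); im=get_image('wrist'); save(im,'w2.png'); print(s['tool_pos'],az())
hsv=cv2.cvtColor(im,cv2.COLOR_RGB2HSV)
m=((hsv[...,1]<60)&(hsv[...,2]>120)).astype(np.uint8); m[:195]=0; m[285:]=0; m[:,:250]=0;m[:,350:]=0
L=[]
for r in range(205,280,3):
    c=np.flatnonzero(m[r]); 
    if len(c)>5: L.append((c.mean(),r,len(c)))
L=np.array(L); print(L[::4])
W=np.array([onz('wrist',p,.024,KC=KC)[:2] for p in L[:,:2]])
v=cv2.fitLine(W.astype(np.float32),cv2.DIST_HUBER,0,.01,.01).ravel(); print(v,np.degrees(np.arctan2(v[1],v[0])))
# hub rim: gray top disc
g=((hsv[...,1]<70)).astype(np.uint8); g[:100]=0; g[200:]=0; g[:,:270]=0; g[:,370:]=0
c=max(cv2.findContours(g,cv2.RETR_EXTERNAL,cv2.CHAIN_APPROX_NONE)[0],key=cv2.contourArea)
(x,y),r=cv2.minEnclosingCircle(c); print(x,y,r)
for t in ['lever_bore']:
  for d in mark_of(t,'wrist'): print(d['point'],onz('wrist',d['point'],.03,KC=KC))
big=cv2.resize(cv2.cvtColor(im[100:350,240:380],cv2.COLOR_RGB2BGR),None,fx=2.4,fy=2.4,interpolation=cv2.INTER_CUBIC)
cv2.imwrite('pics/w2c.png',big)
```

```text
[ 0.47876732 -0.30772081  0.14005071] -17.89810868549081
[[310.  205.   19. ]
 [307.  217.   19. ]
 [304.5 229.   20. ]
 [301.5 241.   20. ]
 [298.5 253.   20. ]
 [295.5 265.   20. ]
 [293.  277.   19. ]]
[ 0.8530495  -0.52182996  0.47782946 -0.2931484 ] -31.455082
319.0 163.5 39.36061096191406
[321.7, 158.1] [ 0.53088549 -0.32583339  0.03      ]
[563.6, 195.3] [ 0.45523456 -0.47847268  0.03      ]
```

View pics/w2c.png

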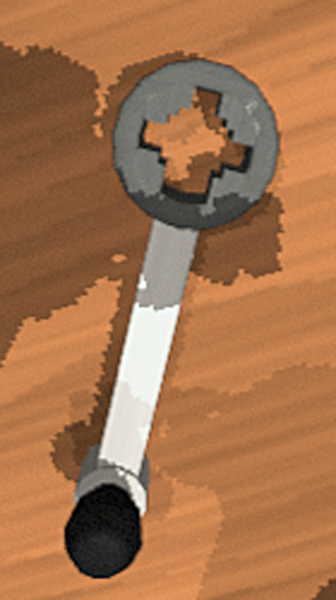

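Run:
```python
from h import *
print(rel(target(-31.5,[.4916,-.301,.06])),rel(target(-31.5,[.4916,-.301,.002])))
```

```text
[0.236, -0.0006, -0.0006, 80.8, -12.2, -10.0] [0.236, -0.0006, -0.0006, 138.8, -12.2, -10.0]
```

>>> {"method": "play_rows", "body": {"rows": [[0.118,0,0,30,-6,-5,1],[0.236,0,0,60,-12,-10,1],[0.236,0,0,85,-12,-10,1],[0.236,0,0,110,-12,-10,1],[0.236,0,0,125,-12,-10,1],[0.236,0,0,133,-12,-10,1],[0.236,0,0,138,-12,-10,1],[0.236,0,0,138,-12,-10,1]]}}

```text
t: 2.85
tool_pos: [0.4917, -0.3018, 0.0031]
orientation: [-1.912, 0.54, 1.91]
ft_force: [0.1, -0.7, 0.6]
opening: 0.999
```

Run:
```python
from h import *
s=observe(); print(s['tool_pos'],az(),s['ft_force']); save(get_image('wrist'),'w3.png')
```

```text
[ 0.49166541 -0.30179241  0.00308148] -31.524644944768212 [ 0.07241392 -0.73193845  0.59269997]
```

View pics/w3.png

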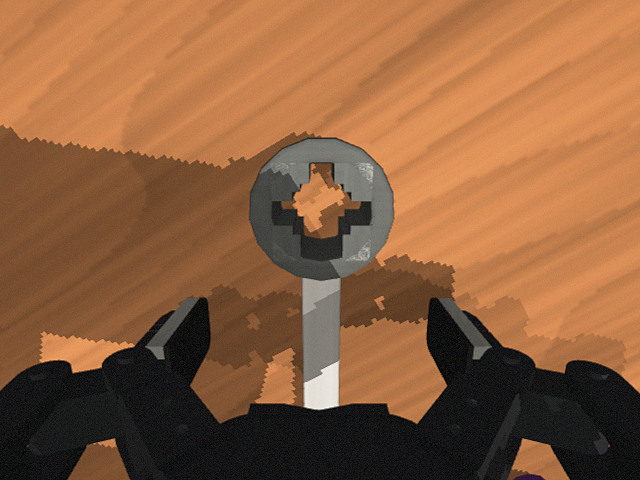

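The arm stands upright in the picture, centred between the jaws at column 321, with the hub at (322,208). I close the gripper.

>>> {"method": "play_rows", "body": {"rows": [[0,0,0,0,0,0,0.5],[0,0,0,0,0,0,0.3],[0,0,0,0,0,0,0.15],[0,0,0,0,0,0,0],[0,0,0,0,0,0,0],[0,0,0,0,0,0,0],[0,0,0,0,0,0,0],[0,0,0,0,0,0,0]], "squeeze": 80}}

```text
t: 3.7
tool_pos: [0.4921, -0.3021, 0.004]
orientation: [-1.913, 0.541, 1.909]
ft_force: [-1.9, 0.8, 5.4]
opening: 0.143
```

Run:
```python
from h import *
s=observe(); print(s['tool_pos'],az(),s['ft_force'],s['opening'],rel(target(-31.5,[.49,-.3,.24])))
```

```text
[ 0.49213772 -0.30206587  0.00400438] -31.5134842051817 [-1.90496892  0.83553737  5.41107272] 0.14330675258599043 [-0.0002, -0.0023, -0.0009, -236.0, -0.4, 2.4]
```

>>> {"method": "play_rows", "body": {"rows": [[0,0,0,-10,0,0,0],[0,0,0,-30,0,0,0],[0,0,0,-60,0,0,0],[0,0,0,-95,0,0,0],[0,0,0,-130,0,0,0],[0,0,0,-155,0,0,0],[0,0,0,-168,0,0,0],[0,0,0,-170,0,0,0]]}}

```text
t: 4.5
tool_pos: [0.4924, -0.3021, 0.1754]
orientation: [-1.916, 0.542, 1.907]
ft_force: [0.9, -0.5, -3.7]
opening: 0.142
```

Run:
```python
from h import *
s=observe(); print(s['tool_pos'],az(),s['ft_force'],s['ft_torque'],s['opening']); im=get_image('wrist');save(im,'w4.png')
# approach: hub over shaft (0.567,0.033), az -10 (line 170deg)
a=np.radians(-10); c=np.array([.567,.033]); p=c-.045*np.array([np.cos(a),np.sin(a)])
print(p,rel(target(-10,[p[0],p[1],.174])))
p2=p-.05*np.array([np.cos(a),np.sin(a)])
print(p2,rel(target(-10,[p2[0],p2[1],.174])))
```

```text
[ 0.49240622 -0.30206547  0.17539996] -31.505895856790907 [ 0.85025213 -0.54041954 -3.66862933] [0.07662792 0.13957535 0.00139856] 0.14242641459158262
[0.52268365 0.04081417] [-0.3754, -0.0023, -0.0013, -0.6, -308.1, 152.6]
[0.47344326 0.04949658] [-0.3754, -0.0023, -0.0013, -0.7, -289.7, 199.2]
```

View pics/w4.png

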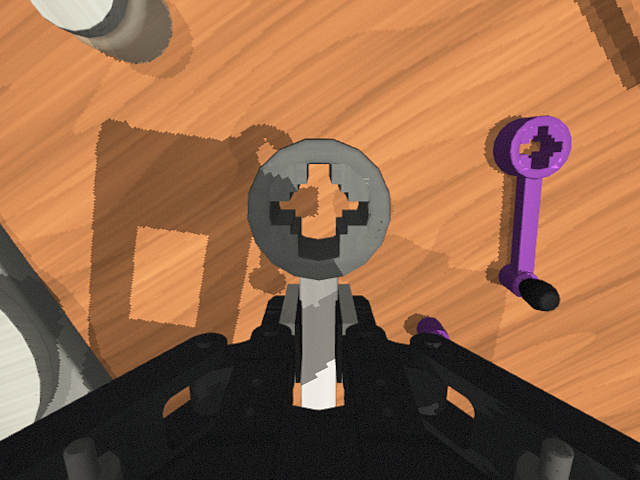

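Lever held firmly and level; bore at about (319,207), wide slot towards the fingers. I move to a look-out just short of the shaft.

>>> {"method": "play_rows", "body": {"rows": [[-0.04,0,0,0,-25,15,0],[-0.09,0,0,0,-65,42,0],[-0.15,0,0,0,-112,75,0],[-0.21,0,0,0,-160,110,0],[-0.27,0,0,0,-208,143,0],[-0.32,0,0,0,-250,172,0],[-0.36,0,0,0,-278,192,0],[-0.375,0,0,-1,-290,199,0]]}}

```text
t: 5.35
tool_pos: [0.4709, 0.0533, 0.1716]
orientation: [-2.129, 0.183, 2.136]
ft_force: [0.5, 0.1, -4.6]
opening: 0.144
```

>>> {"method": "play_rows", "body": {"rows": [[0,0,0,0,0,0,0],[0,0,0,0,0,0,0],[0,0,0,0,0,0,0],[0,0,0,0,0,0,0],[0,0,0,0,0,0,0],[0,0,0,0,0,0,0],[0,0,0,0,0,0,0],[0,0,0,0,0,0,0]]}}

```text
t: 6.15
tool_pos: [0.471, 0.0531, 0.1716]
orientation: [-2.129, 0.184, 2.136]
ft_force: [-0.1, -0.1, -5.1]
opening: 0.14
```

Run:
```python
from h import *
s=observe(); print(s['t'],s['tool_pos'],az(),s['ft_force'],s['opening']); im=get_image('wrist');save(im,'w5.png')
for t,z in [('shaft_seat',.078),('shaft_top',.112),('lever_bore',s['tool_pos'][2]+.026),('punch',.082)]:
    print(t,[(np.round(d['point'],1).tolist(),round(d['conf'],2),onz('wrist',d['point'],z,s).round(4).tolist()) for d in mark_of(t,'wrist')][:3])
```

```text
6.15 [0.47101402 0.05308125 0.17163989] -9.829764015096975 [-0.13370484 -0.06760781 -5.05212892] 0.13965502100956337
shaft_seat [([323.7, 92.3], 0.58, [0.564, 0.0346, 0.078])]
shaft_top [([327.7, 83.4], 0.86, [0.5641, 0.033, 0.112])]
lever_bore []
punch []
```

View pics/w5.png

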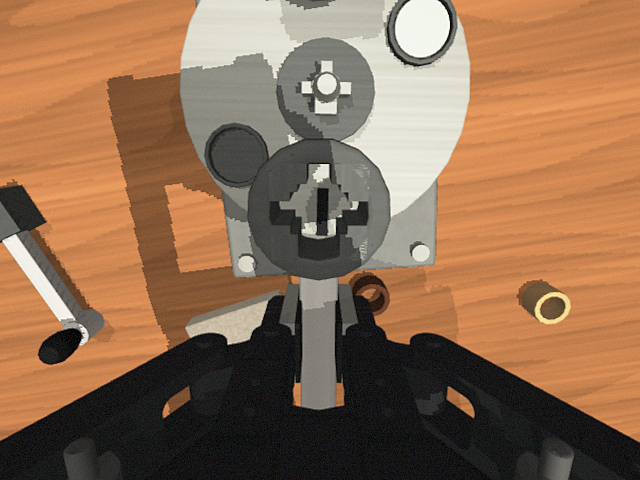

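Run:
```python
import cv2,numpy as np
a=cv2.imread('pics/w5.png')
c=cv2.resize(a[30:145,265:385],None,fx=5,fy=5,interpolation=cv2.INTER_CUBIC)
cv2.imwrite('pics/c5a.png',c)
c=cv2.resize(a[130:290,240:400],None,fx=3.7,fy=3.7,interpolation=cv2.INTER_CUBIC)
cv2.imwrite('pics/c5b.png',c)
```

```text
(no output)
```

View pics/c5a.png

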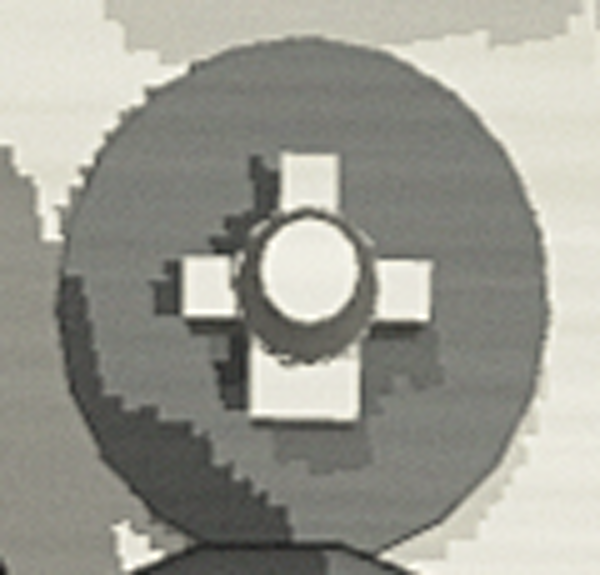

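View pics/c5b.png

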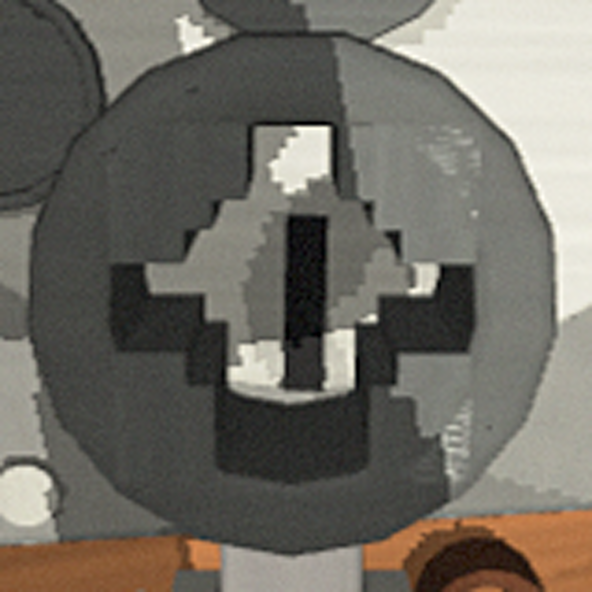

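Run:
```python
from h import *
s=observe(); KC=cam('wrist',s); T=T_tool(s)
A=lambda x,y:(265+x/5,30+y/5); B=lambda x,y:(240+x/3.7,130+y/3.7)
f=lambda p,z:(np.linalg.inv(T)@np.append(onz('wrist',p,z,KC=KC),1))[:3]*1000
print('shaft in tool frame (y,z), z negative = forward')
for n,p in dict(L=A(182,289),Rr=A(432,290.5),U=A(309.5,152),D=A(305,418)).items(): print(n,f(p,.098).round(1))
print('nose',f(A(309,271),.112).round(1))
print('collar L,R,U',[f(A(*p),.078).round(1) for p in [(57,300),(547,300),(307,38)]])
zt=s['tool_pos'][2]+.026
for n,p in dict(L=B(108,308),R=B(475,308),U=B(291.5,124),D=B(291.5,478),hL=B(30,300),hR=B(553,300),hU=B(291.5,32),hD=B(291.5,553)).items(): print(n,f(p,zt).round(1))
print('line',f(B(306,214),.06).round(1),f(B(302,388),.06).round(1))
```

```text
shaft in tool frame (y,z), z negative = forward
L [ 73.3 -10.4 -95. ]
Rr [ 73.3  17.2 -94.9]
U [  73.2    3.6 -108.8]
D [ 73.3   3.3 -81.5]
nose [ 59.3   3.3 -94.9]
collar L,R,U [array([ 93.3, -26.3, -96.3]), array([ 93.3,  32.8, -96.3]), array([  93.2,    3.7, -124.7])]
L [-26.2 -17.1 -44.3]
R [-26.1  15.3 -44.3]
U [-26.2  -0.9 -60.2]
D [-26.1  -0.9 -28.5]
hL [-26.2 -23.9 -45. ]
hR [-26.1  22.1 -45. ]
hU [-26.2  -0.9 -67.7]
hD [-26.1  -0.9 -21.2]
line [111.5   2.  -35.1] [111.6   1.3  -1.2]
```

Shaft axis is at (y 3.4, z −95.1) mm in the tool frame and the bore at (−0.9, −44.4). The wide spline and black line are turned about 0.02 rad from the tool. I move over the shaft and stop just above the nose for another look.

>>> {"method": "play_rows", "body": {"rows": [[0.005,0,0,0,1,-10,0],[0.01,0,0,0,2,-30,0],[0.02,0,0,0,3.4,-45,0],[0.02,0,0,5,3.4,-50.7,0],[0.02,0,0,20,3.4,-50.7,0],[0.02,0,0,35,3.4,-50.7,0],[0.02,0,0,45,3.4,-50.7,0],[0.02,0,0,47,3.4,-50.7,0]]}}

```text
t: 7.2
tool_pos: [0.5178, 0.0417, 0.1216]
orientation: [-2.113, 0.204, 2.131]
ft_force: [-0.6, -0.1, -4.8]
opening: 0.143
```

Run:
```python
from h import *
s=observe(); print(s['t'],s['tool_pos'],az(),s['ft_force'],s['opening']); im=get_image('wrist');save(im,'w6.png')
a=cv2.imread('pics/w6.png')
c=cv2.resize(a[130:290,240:400],None,fx=3.7,fy=3.7,interpolation=cv2.INTER_CUBIC)
cv2.imwrite('pics/c6.png',c)
```

```text
7.2 [0.51777577 0.04169399 0.12155795] -10.927066105537717 [-0.55350978 -0.05254596 -4.83272681] 0.1431389130773583
```

View pics/w6.png

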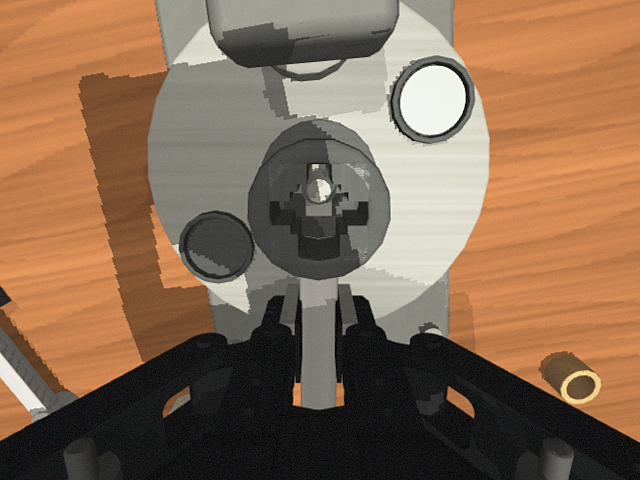

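View pics/c6.png

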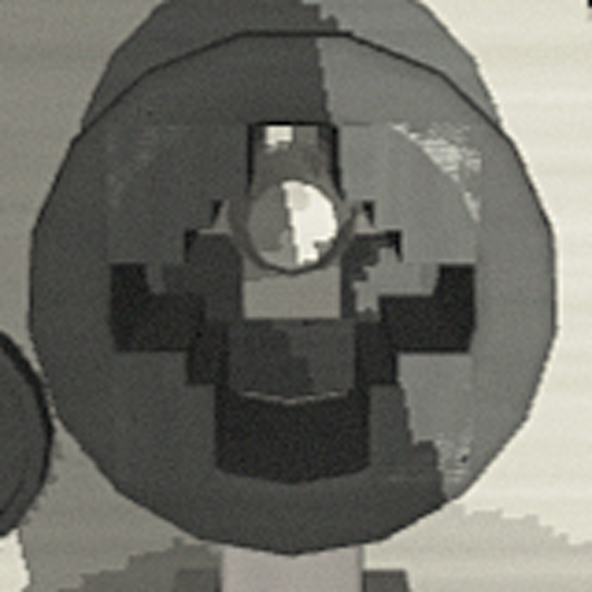

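Run:
```python
from h import *
s=observe(); KC=cam('wrist',s); T=T_tool(s); print(s['tool_pos'],T.round(4)[:3,:3])
B=lambda x,y:(240+x/3.7,130+y/3.7)
f=lambda p,z:(np.linalg.inv(T)@np.append(onz('wrist',p,z,KC=KC),1))[:3]*1000
print('nose',f(B(292,226),.112).round(1))
for y in (320,): print('D edge L,R',f(B(242,y),.098).round(2),f(B(341,y),.098).round(2))
print('U tip',f(B(280,126),.098).round(2))
zt=s['tool_pos'][2]+.026
for n,p in dict(L=B(108,308),R=B(475,308),U=B(291.5,124),D=B(291.5,478)).items(): print(n,f(p,zt).round(1))
```

```text
[0.51850861 0.04162496 0.12243543] [[-0.0069 -0.1896 -0.9818]
 [-0.     -0.9819  0.1896]
 [-1.      0.0013  0.0068]]
nose [ 10.1  -0.8 -46.6]
D edge L,R [ 24.2   -7.08 -32.79] [ 24.22   5.43 -32.78]
U tip [ 24.05  -2.22 -56.84]
L [-26.3 -17.  -44.3]
R [-26.3  15.3 -44.3]
U [-26.4  -0.9 -60.2]
D [-26.2  -0.9 -28.5]
```

Run:
```python
from h import *
T=T_tool(); p=T[:3,3]+T[:3,:3]@[0,0,-.002]; print(p)
for z in (.1224,.106): print(rel(target(az(),[p[0],p[1],z])))
```

```text
[0.52047228 0.04124574 0.1224219 ]
[0.0, 0.0068, -0.0013, 0.0, -0.0, -2.0]
[0.0, 0.0068, -0.0013, 16.4, -0.0, -2.1]
```

>>> {"method": "play_rows", "body": {"rows": [[0,0.007,-0.001,0,0,-1.2,0],[0,0.007,-0.001,0,0,-2.1,0],[0,0.007,-0.001,4,0,-2.1,0],[0,0.007,-0.001,8,0,-2.1,0],[0,0.007,-0.001,12,0,-2.1,0],[0,0.007,-0.001,15,0,-2.1,0],[0,0.007,-0.001,16,0,-2.1,0],[0,0.007,-0.001,16,0,-2.1,0]]}}

```text
t: 8.05
tool_pos: [0.5202, 0.0412, 0.1061]
orientation: [-2.121, 0.203, 2.122]
ft_force: [0.6, 0.1, -4.7]
opening: 0.141
```

Run:
```python
from h import *
s=observe(); print(s['t'],s['tool_pos'],az(),s['ft_force'],s['ft_torque'],T_tool(s)[:3,0]); im=get_image('wrist');save(im,'w7.png')
a=cv2.imread('pics/w7.png')
c=cv2.resize(a[130:290,240:400],None,fx=3.7,fy=3.7,interpolation=cv2.INTER_CUBIC)
cv2.imwrite('pics/c7.png',c)
```

```text
8.05 [0.52022518 0.04123187 0.10608678] -10.928663792934694 [ 0.63506311  0.1348684  -4.74632338] [-0.00301179  0.14872102  0.09037215] [-4.84835597e-04 -3.61730436e-04 -9.99999817e-01]
```

View pics/c7.png

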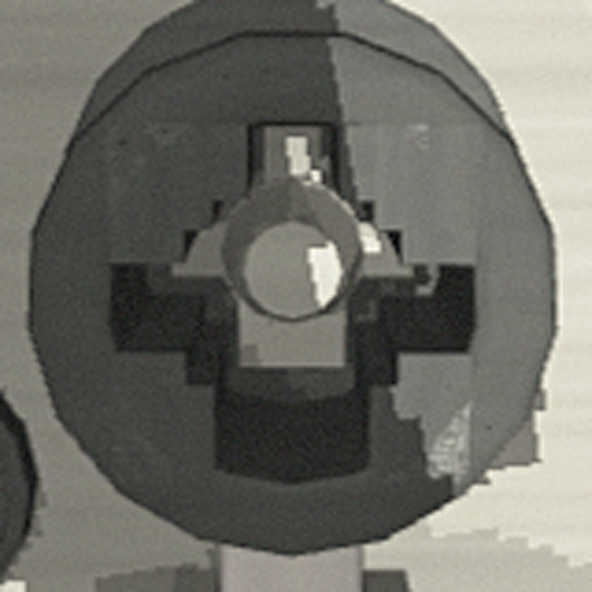

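Run:
```python
from h import *
s=observe(); KC=cam('wrist',s); T=T_tool(s)
B=lambda x,y:(240+x/3.7,130+y/3.7)
f=lambda p,z:(np.linalg.inv(T)@np.append(onz('wrist',p,z,KC=KC),1))[:3]*1000
print('nose',f(B(292,269),.112).round(1))
print('D edge L,R',f(B(239,366),.098).round(2),f(B(346,366),.098).round(2))
print('side edges spl',f(B(172,275),.098).round(2),f(B(413,275),.098).round(2))
print('U',f(B(302,124),.098).round(2))
zt=s['tool_pos'][2]+.026
for n,p in dict(L=B(108,308),R=B(475,308),U=B(291.5,124),D=B(291.5,478)).items(): print(n,f(p,zt).round(1))
# bottom mouth of bore: wide slot tip seen at row ~400 lower edge
zb=s['tool_pos'][2]-.004
print('bottom slot',f(B(218,395),zb).round(2),f(B(366,395),zb).round(2),f(B(292,402),zb).round(2))
```

```text
nose [ -5.7  -0.8 -44.3]
D edge L,R [  8.34  -6.91 -30.66] [  8.35   5.45 -30.66]
side edges spl [  8.34 -14.39 -41.27] [  8.35  12.93 -41.26]
U [  8.35   0.31 -58.05]
L [-26.  -17.1 -44.3]
R [-26.   15.3 -44.2]
U [-26.   -0.9 -60.2]
D [-26.   -0.9 -28.5]
bottom slot [  4.    -9.14 -28.35] [  4.     7.56 -28.34] [  4.    -0.79 -27.53]
```

Bore and shaft axes now agree to about 0.2 mm, and the nose is inside the bore. I lower 20 mm.

>>> {"method": "play_rows", "body": {"rows": [[0,0,0,3,0,0,0],[0,0,0,6,0,0,0],[0,0,0,9,0,0,0],[0,0,0,12,0,0,0],[0,0,0,15,0,0,0],[0,0,0,18,0,0,0],[0,0,0,20,0,0,0],[0,0,0,20,0,0,0]]}}

```text
t: 8.9
tool_pos: [0.5201, 0.0412, 0.0859]
orientation: [-2.121, 0.203, 2.122]
ft_force: [0.0, 0.0, -5.0]
opening: 0.145
```

Run:
```python
from h import *
s=observe(); print(s['t'],s['tool_pos'],az(),s['ft_force'],s['ft_torque'],T_tool(s)[:3,0])
```

```text
8.9 [0.52011723 0.04121379 0.08589552] -10.931033288890465 [ 0.04998581  0.04270874 -4.98273826] [-0.00572746  0.12857356 -0.01336115] [-7.98074747e-04 -3.49141389e-04 -9.99999621e-01]
```

>>> {"method": "play_rows", "body": {"rows": [[0,0,0,1,0,0,0],[0,0,0,2,0,0,0],[0,0,0,3,0,0,0],[0,0,0,3.5,0,0,0],[0,0,0,4,0,0,0],[0,0,0,4.5,0,0,0],[0,0,0,4.5,0,0,0],[0,0,0,4.5,0,0,0]]}}

```text
t: 9.7
tool_pos: [0.5204, 0.0412, 0.082]
orientation: [-2.121, 0.203, 2.122]
ft_force: [-4.1, -0.0, 4.0]
opening: 0.146
```

Run:
```python
from h import *
s=observe(); print(s['t'],s['tool_pos'],az(),s['ft_force'],s['ft_torque'],T_tool(s)[:3,0])
save(get_image('wrist'),'w8.png'); save(get_image('side'),'s8.png'); save(get_image('scene'),'sc8.png')
a=cv2.imread('pics/w8.png')[130:290,240:400]
b=cv2.imread('pics/s8.png')[200:280,290:370]
cv2.imwrite('pics/c8.png',np.hstack([cv2.resize(a,(400,400)),cv2.resize(b,(400,400))]))
```

```text
9.7 [0.5203677  0.04121378 0.08201555] -10.926957104047316 [-4.06812756e+00 -8.52775606e-04  3.99397887e+00] [ 0.0033125   0.52830105 -0.10561071] [-2.60668281e-04 -4.08861900e-04 -9.99999882e-01]
```

View pics/c8.png

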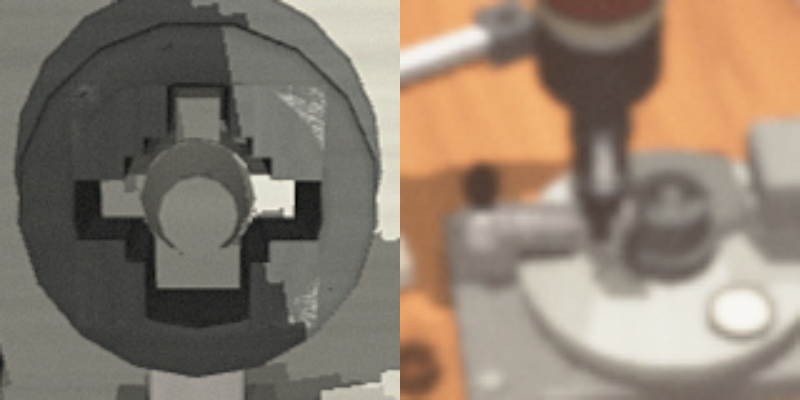

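Hub contacts at TCP z 0.082, exactly the expected seated height, and the splines show inside the slots. I loosen the jaws to a cage so the lever settles on its own, then check.

>>> {"method": "play_rows", "body": {"rows": [[0,0,0,3,0,0,0.05],[0,0,0,3,0,0,0.15],[0,0,0,3,0,0,0.25],[0,0,0,3,0,0,0.32],[0,0,0,2,0,0,0.32],[0,0,0,0,0,0,0.32],[0,0,0,0,0,0,0.32],[0,0,0,0,0,0,0.32]]}}

```text
t: 10.65
tool_pos: [0.5204, 0.0412, 0.0819]
orientation: [-2.121, 0.203, 2.122]
ft_force: [0.7, -0.9, -0.5]
opening: 0.321
```

Run:
```python
from h import *
s=observe(); print(s['t'],s['tool_pos'],az(),s['ft_force'],s['opening'])
save(get_image('wrist'),'w9.png')
c=np.array([0,-.9,-44.3])
for k in range(1,9):
    f=-.1*k; v=c-R.from_rotvec([f,0,0]).apply(c); print(round(f,3),v.round(1))
```

```text
10.65 [0.5204443  0.04121808 0.08194612] -10.92998839169794 [ 0.65252106 -0.88849752 -0.51709565] 0.3214964432549228
-0.1 [ 0.   4.4 -0.3]
-0.2 [ 0.   8.8 -1.1]
-0.3 [ 0.  13.1 -2.2]
-0.4 [ 0.  17.2 -3.8]
-0.5 [ 0.  21.1 -5.9]
-0.6 [ 0.  24.9 -8.2]
-0.7 [  0.   28.3 -11. ]
-0.8 [  0.   31.5 -14.1]
```

View pics/w9.png

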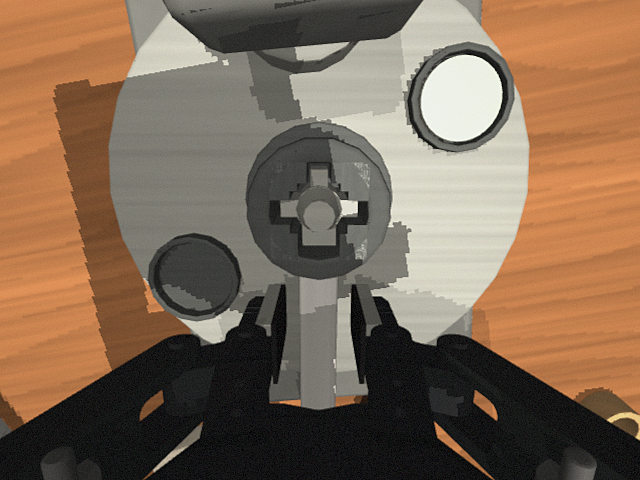

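Lever free in the cage, hub concentric with the collar. Swing anticlockwise.

>>> {"method": "play_rows", "body": {"rows": [[-0.1,0,0,0,4.4,-0.3,0.32],[-0.2,0,0,0,8.8,-1.1,0.32],[-0.3,0,0,0,13.1,-2.2,0.32],[-0.4,0,0,0,17.2,-3.8,0.32],[-0.5,0,0,0,21.1,-5.9,0.32],[-0.6,0,0,0,24.9,-8.2,0.32],[-0.7,0,0,0,28.3,-11,0.32],[-0.8,0,0,0,31.5,-14.1,0.32]]}}

```text
t: 11.5
tool_pos: [0.5272, 0.0081, 0.0815]
orientation: [1.869, 0.594, -1.874]
ft_force: [-3.4, 3.1, 2.1]
opening: 0.321
```

Run:
```python
from h import *
s=observe(); print(s['t'],s['tool_pos'],az(),s['ft_force'],s['opening'])
save(get_image('wrist'),'w10.png')
c=np.array([0,-.9,-44.3])
for k in range(1,9):
    f=-.06*k; v=c-R.from_rotvec([f,0,0]).apply(c); print(round(f,3),v.round(1))
```

```text
11.5 [0.5272308  0.00811503 0.08145246] 35.14593259702745 [-3.4055125   3.05965534  2.13926108] 0.3212014225374329
-0.06 [ 0.   2.7 -0.1]
-0.12 [ 0.   5.3 -0.4]
-0.18 [ 0.   7.9 -0.9]
-0.24 [ 0.  10.5 -1.5]
-0.3 [ 0.  13.1 -2.2]
-0.36 [ 0.  15.5 -3.2]
-0.42 [ 0.  18.  -4.2]
-0.48 [ 0.  20.4 -5.4]
```

View pics/w10.png

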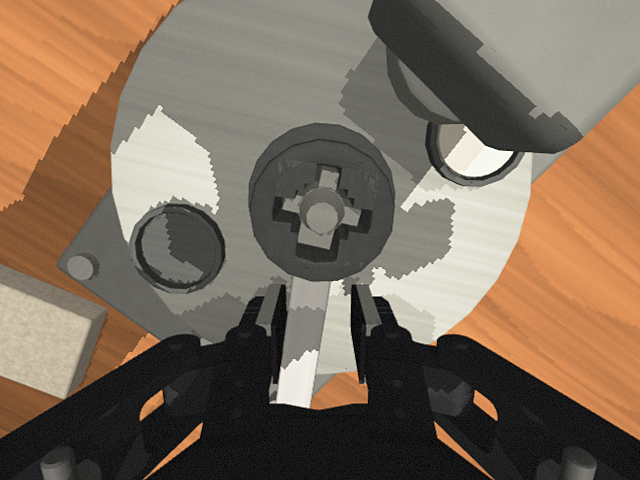

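The arm follows, lagging about 0.16 rad in the cage, and the blank die at (473,152) is nearing the punch. I continue.

>>> {"method": "play_rows", "body": {"rows": [[-0.06,0,0,0,2.7,-0.1,0.32],[-0.12,0,0,0,5.3,-0.4,0.32],[-0.18,0,0,0,7.9,-0.9,0.32],[-0.24,0,0,0,10.5,-1.5,0.32],[-0.3,0,0,0,13.1,-2.2,0.32],[-0.36,0,0,0,15.5,-3.2,0.32],[-0.42,0,0,0,18,-4.2,0.32],[-0.48,0,0,0,20.4,-5.4,0.32]]}}

```text
t: 12.35
tool_pos: [0.5435, -0.0058, 0.0813]
orientation: [1.546, 0.95, -1.551]
ft_force: [-3.9, 1.7, 2.6]
opening: 0.319
```

Run:
```python
from h import *
s=observe(); print(s['t'],s['tool_pos'],az(),s['ft_force'],s['ft_torque'],s['opening'])
save(get_image('wrist'),'w11.png')
c=np.array([0,-.9,-44.3])
for k in range(1,9):
    f=-.04*k; v=c-R.from_rotvec([f,0,0]).apply(c); print(round(f,3),v.round(1))
```

```text
12.35 [ 0.54345948 -0.00584131  0.08133834] 62.9423827426622 [-3.93056743  1.65174257  2.62620821] [ 0.46074529  0.81241045 -0.06207434] 0.3185474706083524
-0.04 [ 0.   1.8 -0.1]
-0.08 [ 0.   3.5 -0.2]
-0.12 [ 0.   5.3 -0.4]
-0.16 [ 0.   7.  -0.7]
-0.2 [ 0.   8.8 -1.1]
-0.24 [ 0.  10.5 -1.5]
-0.28 [ 0.  12.2 -2. ]
-0.32 [ 0.  13.9 -2.5]
```

View pics/w11.png

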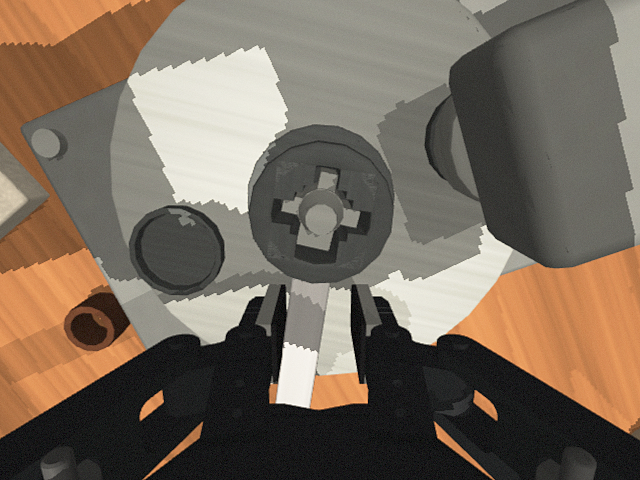

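>>> {"method": "play_rows", "body": {"rows": [[-0.03,0,0,0,1.3,0,0.32],[-0.06,0,0,0,2.7,-0.1,0.32],[-0.09,0,0,0,4,-0.2,0.32],[-0.12,0,0,0,5.3,-0.4,0.32],[-0.12,0,0,0,5.3,-0.4,0.32],[-0.12,0,0,0,5.3,-0.4,0.32],[-0.12,0,0,0,5.3,-0.4,0.32],[-0.12,0,0,0,5.3,-0.4,0.32]]}}

```text
t: 13.2
tool_pos: [0.5437, -0.0046, 0.0805]
orientation: [1.459, 1.035, -1.474]
ft_force: [-16.1, 11.7, 14.5]
opening: 0.323
```

Run:
```python
from h import *
s=observe(); print(s['t'],s['tool_pos'],az(),s['ft_force'],s['ft_torque'],s['opening'])
save(get_image('wrist'),'w12.png')
```

```text
13.2 [ 0.54374167 -0.00463477  0.08049462] 69.81324692075495 [-16.09959115  11.73575155  14.49500742] [ 1.70393479  2.84380829 -0.26639303] 0.3231717379953771
```

View pics/w12.png

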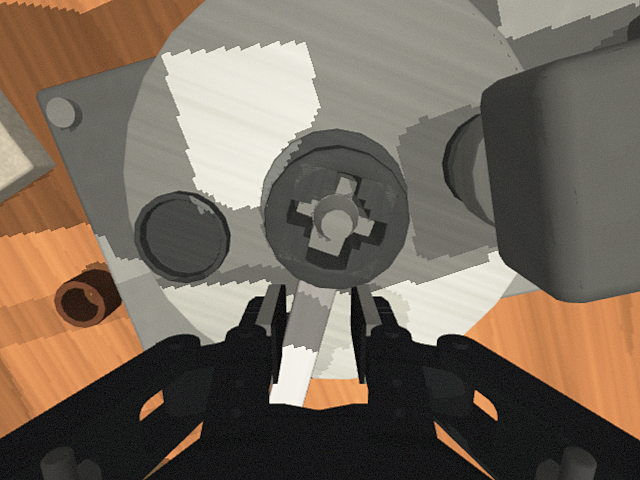

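Firm stop: horizontal force rose to 20 N with the tool hardly moving, and the die is under the punch. I back the finger off a little.

>>> {"method": "play_rows", "body": {"rows": [[0.03,0,0,-1,-0.5,0,0.32],[0.06,0,0,-1.5,-1,0,0.32],[0.1,0,0,-1.5,-2,0,0.32],[0.13,0,0,-1.5,-2.5,0,0.36],[0.13,0,0,-1.5,-3,0,0.4],[0.13,0,0,-1.5,-3,0,0.44],[0.13,0,0,-1.5,-3,0,0.46],[0.13,0,0,-1.5,-3,0,0.46]]}}

```text
t: 14.05
tool_pos: [0.541, -0.0036, 0.082]
orientation: [1.55, 0.954, -1.567]
ft_force: [0.4, -0.5, 0.3]
opening: 0.462
```

Run:
```python
from h import *
s=observe(); print(s['t'],s['tool_pos'],az(),s['ft_force'],s['ft_torque'],s['opening'])
save(get_image('wrist'),'w13.png');save(get_image('side'),'s13.png')
```

```text
14.05 [ 0.5409859  -0.00361561  0.082024  ] 62.35437322203963 [ 0.41664698 -0.51727137  0.26331701] [ 0.01284528 -0.0372093  -0.0222834 ] 0.46205772436131803
```

View pics/w13.png

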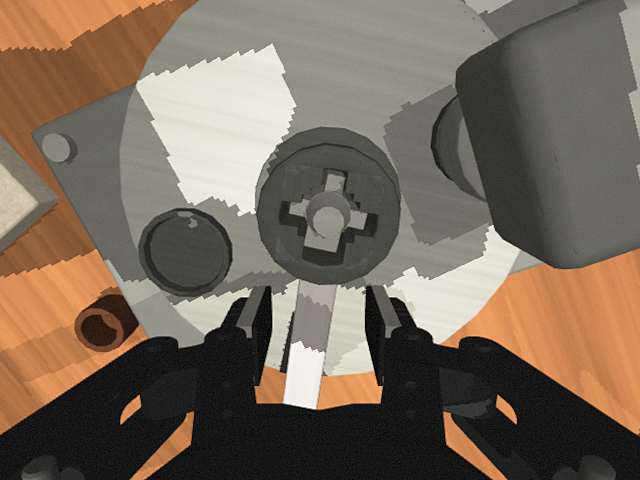

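Contact free, force about zero. I rise straight up.

>>> {"method": "play_rows", "body": {"rows": [[0,0,0,-3,0,0,0.5],[0,0,0,-8,0,0,0.5],[0,0,0,-18,0,0,0.5],[0,0,0,-35,0,0,0.5],[0,0,0,-60,0,0,0.5],[0,0,0,-85,0,0,0.5],[0,0,0,-105,0,0,0.5],[0,0,0,-115,0,0,0.5]]}}

```text
t: 14.95
tool_pos: [0.544, -0.0045, 0.2003]
orientation: [1.552, 0.951, -1.563]
ft_force: [0.7, -0.2, 0.6]
opening: 0.5
```

Run:
```python
from h import *
s=observe(); print(s['t'],s['tool_pos'],az(),s['ft_force'])
save(get_image('wrist'),'w14.png');save(get_image('side'),'s14.png');save(get_image('scene'),'sc14.png')
c=[cv2.resize(cv2.imread('pics/'+n)[y:y+100,x:x+100],(400,400),interpolation=cv2.INTER_CUBIC) for n,x,y in [('s14.png',300,190),('sc14.png',275,220)]]
cv2.imwrite('pics/c14.png',np.hstack(c))
```

```text
14.95 [ 0.54397241 -0.0044804   0.20033426] 62.36384095886796 [ 0.7048523  -0.21767481  0.55087745]
```

View pics/w14.png

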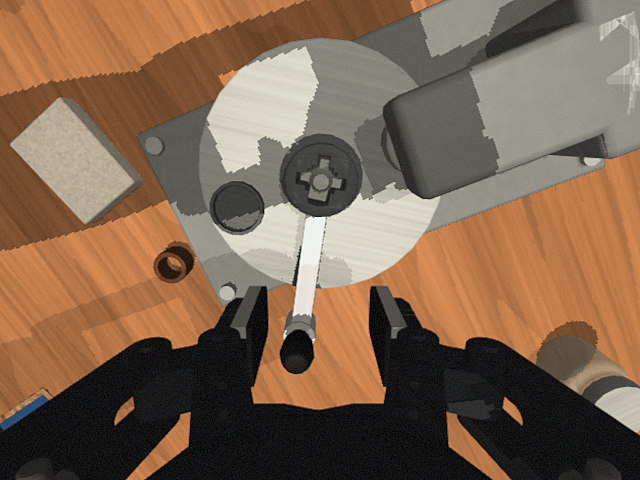

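View pics/c14.png

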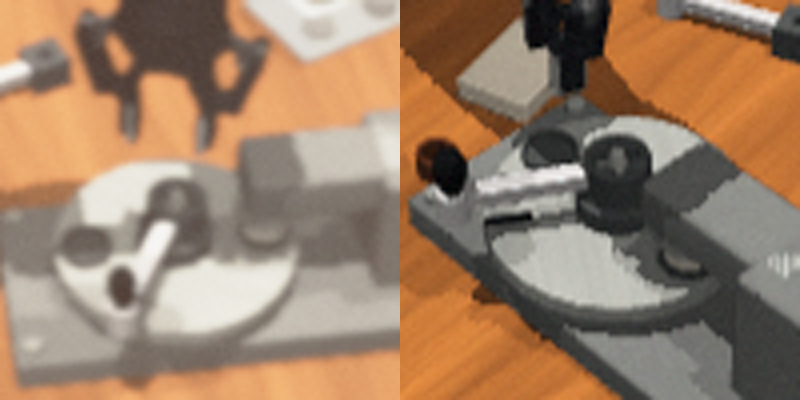

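Run:
```python
from h import *
s=observe(); KC=cam('wrist',s)
a=cv2.imread('pics/w14.png')
c=cv2.resize(a[100:380,240:400],None,fx=2.1,fy=2.1,interpolation=cv2.INTER_CUBIC)
cv2.imwrite('pics/c14b.png',c)
cv2.imwrite('pics/c14c.png',cv2.resize(a[80:330,120:280],None,fx=2.3,fy=2.3,interpolation=cv2.INTER_CUBIC))
f=lambda p,z:onz('wrist',p,z,KC=KC)
def ang(p,q,z): d=f(q,z)-f(p,z); return np.degrees(np.arctan2(d[1],d[0]))
print('arm',ang((315.5,218),(302.5,313),.102)%360)
print('front edge',ang((138,135),(213,300),.03)%360,'bottom edge',ang((440,230),(600,172),.03))
```

```text
arm 234.5920897536993
front edge 261.28515981800314 bottom edge -6.297957443112453
```

View pics/c14b.png

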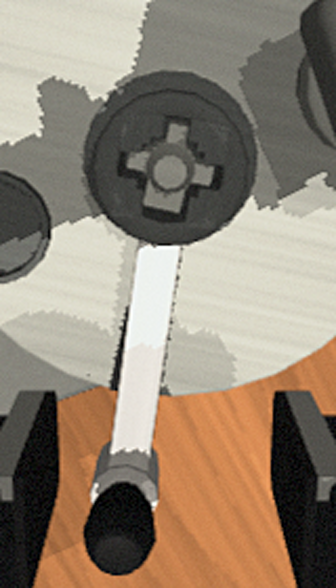

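View pics/c14c.png

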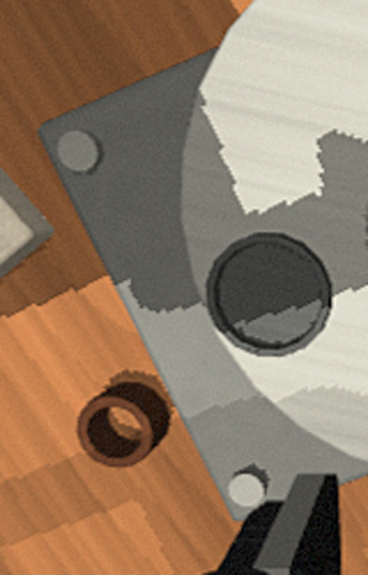

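Run:
```python
from h import *
s=observe(); KC=cam('wrist',s)
f=lambda p,z:onz('wrist',p,z,KC=KC)
def ang(p,q,z): d=f(q,z)-f(p,z); return np.degrees(np.arctan2(d[1],d[0]))
B=lambda x,y:(240+x/2.1,100+y/2.1);C=lambda x,y:(120+x/2.3,80+y/2.3)
print('front',ang(C(40,130),C(230,515),.03)%360-270)
print('far-left edge',ang(C(40,130),C(215,48),.03))
print('spline LR',ang(B(132,170),B(214,180),.098)%360-90, 'UD',ang(B(178,124),B(163,215),.098)%360)
print('seat xy', f(B(170,172),.112))
c=np.array([.5637,.0337])
for p in [B(119,388),B(122,310),B(115,388)]:
    d=f(p,.06)[:2]-c; print('line pt',np.degrees(np.arctan2(*d[::-1]))%360,np.linalg.norm(d))
for n in ('wrist','side','scene'):
    for t in ('lever_bore','shaft_seat','shaft_top','punch'):
        print(n,t,[(np.round(d['point'],1).tolist(),round(d['conf'],2)) for d in mark_of(t,n)][:2])
print('pred bore seated',[proj(n,[.5637,.0337,.108],s).round(1) for n in ('wrist','side','scene')])
```

```text
front -6.698284280039445
far-left edge -4.771466082907705
spline LR 235.5140717744178 UD 233.03670801216998
seat xy [0.56307815 0.03394416 0.112     ]
line pt 229.33350633625588 0.09282654259387298
line pt 224.09999194510624 0.06145696220358712
line pt 228.38953882181758 0.0932028920719636
wrist lever_bore [([318.6, 181.8], 0.9)]
wrist shaft_seat [([320.5, 175.3], 0.94)]
wrist shaft_top [([321.1, 181.7], 0.86)]
wrist punch []
side lever_bore [([256.1, 356.7], 0.88), ([354.4, 413.7], 0.82)]
side shaft_seat [([340.1, 245.4], 0.66), ([365.6, 239.7], 0.64)]
side shaft_top [([345.6, 237.5], 0.89)]
side punch [([364.6, 241.1], 0.71)]
scene lever_bore [([170.5, 287.6], 0.94), ([332.6, 258.0], 0.72)]
scene shaft_seat [([328.0, 267.5], 0.79)]
scene shaft_top [([328.4, 258.3], 0.77)]
scene punch [([348.5, 278.5], 0.76)]
pred bore seated [array([322. , 181.1]), array([342.8, 238.8]), array([329.1, 258.2])]
```

Run:
```python
import cv2,numpy as np
c=[cv2.resize(cv2.imread(f'pics/w{i}.png')[130:410,230:410],None,fx=2.1,fy=2.1,interpolation=cv2.INTER_CUBIC) for i in (12,13)]
cv2.imwrite('pics/c1213.png',np.hstack(c))
```

```text
(no output)
```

View pics/c1213.png

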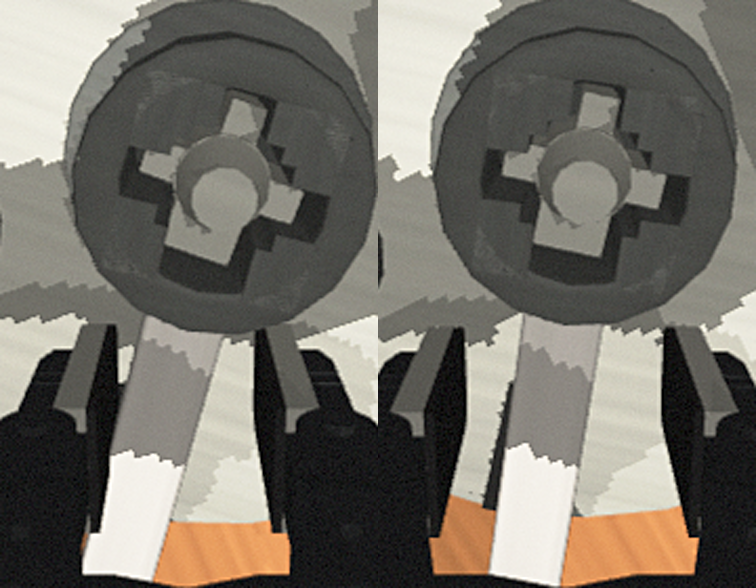

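The hub looks the same size right after seating (144 px) and after the swing (145 px), so it is still at collar height. The black line is at about 230° and the expected stop at about 230°. The gripper is well clear, so I hand in.

Run:
```python
from h import *
s=observe(); print(s['t'],s['ft_force'],np.abs(s['qvel']).max()); print(close_job())
```

```text
15.7 [-0.93560549  0.4887555  -0.34698236] 0.001959411354727474
the job is handed in; nothing more can be done
None
```

The lever is back on the press, the turret is against its stop, and I handed the job in at 15.7 s with the gripper clear of everything.

**What I did:** I took the silver lever with the round hub; the two purple ones and the square-hub one were left alone. I gripped it by the arm and lined its wide slot up with the wide spline through the wrist camera, to about 0.2 mm. I lowered it onto the collar, loosened the jaws and swung the turret anticlockwise to its stop. Then I backed off and rose clear.

**Last checks:**
- **Seating:** The hub touched at the expected height (TCP 0.082 m). It looked the same size in the wrist view before and after the swing (144 and 145 px), so it had not lifted.
- **Stop:** The side force rose from about 4 N to 20 N while the tool hardly moved. The black line reads about 230° against an expected 229.9°, good to about 2°.
- **Die:** In the pictures the blank die sits under the punch. I did not confirm this by measurement.
- **Clear of contact:** The wrist force read about 1 N or less at hand-in.

**What disagreed:**
- After I backed off, the arm read about 1° less than when pressed against the stop. I put this down to play in the splines and reading error, and did not push again.
- The spline edges gave 233 to 235.5°, which I took as less reliable than the black line.
- I did not measure the bystanders again. The ones still in view looked unmoved, and nothing touched them.

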